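# Slide the needle case out of its groove and lay it in the dish

### The job

The flat enamel needle case lies sunk in the groove on top of the walnut work-box, where its sides cannot be gripped. Touch it very slowly and press it lightly with a fingertip (the enamel cracks under hard pressing) and slide it out over the groove's open end until enough of it overhangs to be pinched by its sides, then pinch it, lift it clear without letting it fall, and lay it gently flat, blue-and-white face up, inside the yellow dish and let go. Leave the dish, bobbin case, tumbler and magnifier where they are.

Things in the scene. Friction and masses are not known exactly. Their poses are not given: they have to be found in the camera images.
- workbox: Walnut work-box, fixed, hard, 160 (its x) x 100 (y) mm; origin 60 mm below its top at mid-plan. Let into the table by a differing amount: its top stands 45 to 60 mm over the marble. A groove runs along x in its top: floor 52.5 mm above the origin, 60 wide, 7.5 deep, from a closed end at x = +70 to an open end at x = -80 mm (end towards the robot). Its rims stand 1.5 mm above the case's top.
- groove_mouth (a point): Middle of the groove floor's edge at the open end, at (-80, 0, 52.5) mm in the work-box's frame, same axes as the box: the case is slid out over this edge along the box's -x.
- case_center (a point): Centre (half-way up) of the loose flat needle case, 130 (x) x 50 (y) x 6 (z) mm, hard, blue with a white frame on its upper (+z) face, 0.09 to 0.2 kg, mass centre at its middle. It lies in the groove with 5 mm of play each side. All is polished: a fingertip pressing 7 to 11 N drags it along; the enamel cracks above 15 N on the box, so touch down at a few mm/s.
- dish_floor (a point): Centre of the inner floor of the yellow ceramic dish, an open rectangular dish 210 (x) x 145 (y) x 22 mm high, walls and floor 6 mm thick, loose, 0.7 kg, standing on the marble to the left or to the right of the work-box. z is up, x its long way.
- bobbins: Bystander: flat plastic thread-bobbin case 120 x 85 x 28 mm, loose, origin under its centre.
- tumbler: Bystander: empty glass tumbler, 72 mm across, 95 mm high, loose, origin under its centre.
- magnifier: Bystander: stainless magnifier on a short arm, round base 100 mm across, 95 mm high, its lens reaching 125 mm from the base's centre along its -x, loose, origin under the centre of its base.
Things that resemble listed ones, but are neither listed nor needed, are in the scene too. Of the things like the part that bears case_center, leave any that is pink or turquoise; of the rest the larger one is meant.

How it is judged:
By the outcome, as a careful person would: the job done as asked, in the order asked, and still so for the second after the job is handed in, with the robot touching nothing.
It also fails if it takes over 64 s, if anything falls off the work surface, if the arm or the gripper's body presses on something with over 40 N, if the wrist force passes 120 N, or if a joint passes its speed limit or range.

### The arm

A 6-joint arm with a two-finger parallel gripper is mounted at the origin on the work surface. World frame = base frame: x ahead of the robot, y to its left, z up, the work surface at z = 0. Lengths are in m, angles in rad, forces in N, time in s.
With the tool pointing down it reaches from about 0.425 to 0.95 m from the base axis. Payload 3.5 kg.
Tool frame: the origin (TCP) lies midway between the tips of the shut fingers; the grasp point (between the pads) lies 19 mm behind it; z points along the fingers, y is the line along which they close (so a half turn about z gives the same grasp; the last joint's range is limited). The gripper opens to 85 mm and grips with 20 to 120 N. Pads are 22 mm wide; open, the fingers measure 114 mm over their backs; the gripper's body (76 mm by 85 mm) begins 54 mm behind the grasp point. The pads swing forward as they close: fully open they stand 13 mm farther back than shut.
Start: joints at [0.969, 0.286, 1.577, -0, 1.279, -0.15], TCP at [0.295, 0.607, 0.231] pointing down, gripper open.
Joint ranges: [-2.77, 2.77], [-0.9, 2.22], [0.21, 2.48], [-1.53, 4.67], [0.24, 2.81], [-2.84, 2.84]. Speed limits (rad/s): [2.79, 2.79, 3.14, 3.14, 3.14, 3.14].

### API

Orientations are given as a unit quaternion [x, y, z, w].
In Python, from plant import ctrl, cams, order gives the robot as it stands.
- The arm moves only by the tool move_arm, never from a script. Its argument "plan" is one flat list of numbers, 7 for each row, row after row: the shift along the world's x, y, z in mm, then the turn, a rotation vector about the world's x, y, z in degrees, then the finger opening in mm, from 0 to 85.4. A call has 1 to 12 rows; each row shifts and turns the commanded pose from where the row before left it; what a row does not reach is not made up. A row lasts 1/10 s, in which the tool goes at most 50 mm and 8.59 degrees, less where a joint would pass 70% of its speed; a pose out of reach is approached as far as the arm can. A call is refused whole if a number of a shift passes 50 or a number of a turn 8.59, either way. A call with a gripper value outside its range is refused whole. The fingers move at their own pace and stop on an object; "newtons" is the grip in N (left out, the last holds). Time passes only in rows, so rows that do not move let the fingers close. It gives the time, the measured TCP pose, the force, the opening and the grip force at its end, in the units of the state.
- ctrl.get_state(): the state, without advancing time (a new reading comes with each control period).
- cams.read_camera(name): name is "side" or "top" or "wrist"; returns a dict with "color" (384x512x3 uint8, red, green, blue), "fov_y" (degrees; the focal length in pixels is half the picture's height over the tangent of half this angle, whatever the lens; pixels are square), "cx", "cy" (the principal point, pixels), "origin" and "orientation" of the camera in the world; the wrist camera has in their place "T_tool_cam" (4x4, takes a point from camera to tool coordinates, whose origin is the TCP and whose axes are the flange's). Camera axes: x right, y up, looking along -z (the intrinsics and any distortion apply to the point x, -y, -z); pixel columns grow to the right and rows downward; lengths in m; the calibration is good to about 2 mm. A picture is of the moment at which its call begins: read the wrist's pose just before it. There is no depth.
- order.sign_off(): hands the job in; it is judged then, once.
The state is a dict: "time": time; "qpos": joint angles; "dq": joint speeds; "joint_efforts": joint torques, N m; "eef_pos": TCP position; "tcp_rot": TCP orientation; "contact_force": force on the tool from outside, world axes, zero at the start; "wrist_torque": the same for the moment, N m; "opening": opening from 0.0 (shut) to 1.0 (fully open); "finger_force": force on a finger pad.
Only numpy, scipy, OpenCV 4.12 (cv2) and the standard library are available. Lean on these libraries where they do the work, as an engineer would, in place of code of your own. Each camera call takes 0.05 s, during which the arm holds its last target. There are 200 camera calls.

## Working session

There is one attempt and no reset: what is moved stays moved. The work goes in short steps, Python scripts to look and compute and a tool call to move; the robot and the scene stay as the last step left them, time stands still between calls to the robot, and variables do not carry over. Pictures are saved under pics/ and viewed, at most 12 in all, crops included, and the job is handed in when it is done.

Besides the shell and the picture viewer there is one more tool, called after "Call:" in YAML: its name, and indented under it one key for each argument. move_arm: Moves the arm, as the interface text tells. Its arguments: {"type":"object","properties":{"plan":{"type":"array","items":{"type":"number"}},"newtons":{"type":"number"}},"required":["plan"]}

```bash
ls; mkdir -p pics; python3 - <<'E'
from plant import ctrl,cams
import cv2
s=ctrl.get_state();print(s)
for n in("side","top","wrist"):
    d=cams.read_camera(n);print({k:v for k,v in d.items() if k!="color"})
    cv2.imwrite(f"pics/{n}0.png",d["color"][:,:,::-1])
E
```

```text
pics
{'time': 0.0, 'qpos': array([ 9.69009340e-01,  2.87206140e-01,  1.57819793e+00, -3.21498215e-05,
        1.27857497e+00, -1.50015769e-01]), 'dq': array([-5.01261120e-04,  1.16577015e-03,  1.08878037e-03, -7.45189759e-04,
        9.16615007e-04, -2.50244411e-05]), 'joint_efforts': array([-4.26019342e-04, -4.05980015e+01, -2.92628378e+01, -1.26351761e-04,
        5.71697048e-03,  4.25025945e-06]), 'eef_pos': array([0.29428912, 0.60673436, 0.22990885]), 'tcp_rot': array([ 2.23964870e-01,  9.74596487e-01, -1.11552787e-03, -4.23720160e-04]), 'contact_force': array([ 0.51246111, -0.02861982,  0.11355535]), 'wrist_torque': array([ 0.00662893,  0.00660447, -0.04946463]), 'finger_force': 0.0, 'opening': 0.9985563417988222}
{'fov_y': 57.18614997094069, 'cx': 251.40582957103697, 'cy': 192.4623008092024, 'origin': array([ 0.11896218, -0.47152592,  0.40723673]), 'orientation': array([ 0.48166826, -0.18393761, -0.32454086,  0.79299172])}
{'fov_y': 43.23774825667821, 'cx': 264.92454901552566, 'cy': 188.0497193697623, 'origin': array([ 0.33470858, -0.00430927,  1.28416416]), 'orientation': array([-0.06506689,  0.07076087,  0.70542067, -0.7022399 ])}
{'fov_y': 63.88937755158453, 'cx': 254.36219593877698, 'cy': 196.98888938816697, 'T_tool_cam': array([[ 2.46092043e-04,  9.48751025e-01,  3.16024418e-01,
         8.08978341e-02],
       [ 9.99999080e-01, -6.54961060e-04,  1.18757646e-03,
        -6.84950979e-04],
       [ 1.33369807e-03,  3.16023835e-01, -9.48750313e-01,
        -1.43478395e-01],
       [ 0.00000000e+00,  0.00000000e+00,  0.00000000e+00,
         1.00000000e+00]])}
```

View pics/top0.png

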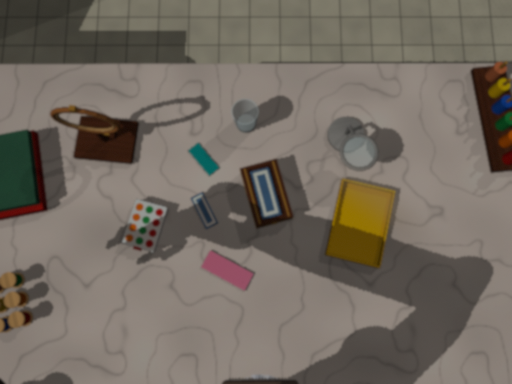

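View pics/side0.png

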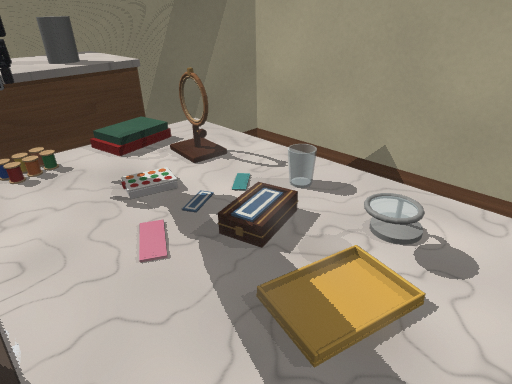

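Top view: candidates for the needle case are the blue/white one in the box groove at (265,190), a smaller blue/white one on the marble at (204,210), pink at (228,270) and turquoise at (204,158). I choose the one in the walnut box, since it is the larger blue one. The dish is at (361,222), to the right of the box. The tumbler is at (246,116), the magnifier at (352,145) and the bobbins at (145,225).

```bash
cat > h.py <<'E'
import numpy as np, cv2
from scipy.spatial.transform import Rotation as R
def pose(d,s=None):
    if "origin" in d: return R.from_quat(d["orientation"]).as_matrix(),np.array(d["origin"])
    T=R.from_quat(s["tcp_rot"]).as_matrix(); M=d["T_tool_cam"]
    return T@M[:3,:3], T@M[:3,3]+s["eef_pos"]
def foc(d): return 192/np.tan(np.radians(d["fov_y"]/2))
def ray(d,px,s=None):
    Rm,o=pose(d,s);f=foc(d);px=np.atleast_2d(px).astype(float)
    v=np.c_[(px[:,0]-d["cx"])/f,-(px[:,1]-d["cy"])/f,-np.ones(len(px))]
    return o,v@Rm.T
def onz(d,px,z,s=None):
    o,v=ray(d,px,s); return o+v*((z-o[2])/v[:,2])[:,None]
def proj(d,p,s=None):
    Rm,o=pose(d,s);q=(np.atleast_2d(p)-o)@Rm
    return np.c_[d["cx"]-foc(d)*q[:,0]/q[:,2],d["cy"]+foc(d)*q[:,1]/q[:,2]]
def tri(o1,v1,o2,v2):
    A=np.c_[v1,-v2];t=np.linalg.lstsq(A,o2-o1,rcond=None)[0]
    a=o1+v1*t[0];b=o2+v2*t[1];return (a+b)/2,np.linalg.norm(a-b)
def crop(img,x0,y0,x1,y1,k,name):
    cv2.imwrite(name,cv2.resize(img[y0:y1,x0:x1,::-1],None,fx=k,fy=k,interpolation=cv2.INTER_CUBIC))
E
python3 - <<'E'
from h import *
from plant import cams
t=cams.read_camera("top");s=cams.read_camera("side")
a=t["color"][140:280,220:410];b=s["color"][170:250,200:320]
a=cv2.resize(a,(570,420),interpolation=cv2.INTER_CUBIC)
b=cv2.resize(b,(228,152)); 
cv2.imwrite("pics/ctop.png",cv2.resize(t["color"][140:280,225:405,::-1],None,fx=4,fy=4,interpolation=cv2.INTER_CUBIC))
for n,p in dict(boxc=(266,193),tumbler=(246,128),magn=(355,150),small=(204,210),pink=(228,270),turq=(204,158),bob=(145,225),dish=(361,222)).items(): print(n,onz(t,p,0.0).round(3), (onz(t,p,0.05)).round(3))
for n,d in(("top",t),("side",s)):
    h=cv2.cvtColor(d["color"],cv2.COLOR_RGB2HSV)
    m=((h[...,0]>18)&(h[...,0]<32)&(h[...,1]>150)).astype(np.uint8)
    m=cv2.morphologyEx(m,cv2.MORPH_CLOSE,np.ones((5,5)))
    c=max(cv2.findContours(m,0,1)[0],key=cv2.contourArea);print(n,cv2.approxPolyDP(c,5,True)[:,0].tolist(),cv2.minAreaRect(c))
E
```

```text
boxc [[ 0.571 -0.018  0.   ]] [[ 0.562 -0.018  0.05 ]]
tumbler [[0.754 0.036 0.   ]] [[0.738 0.035 0.05 ]]
magn [[ 0.69  -0.263  0.   ]] [[ 0.677 -0.253  0.05 ]]
small [[0.526 0.148 0.   ]] [[0.518 0.142 0.05 ]]
pink [[0.367 0.082 0.   ]] [[0.366 0.079 0.05 ]]
turq [[0.669 0.151 0.   ]] [[0.656 0.145 0.05 ]]
bob [[0.486 0.304 0.   ]] [[0.48  0.292 0.05 ]]
dish [[ 0.492 -0.271  0.   ]] [[ 0.485 -0.261  0.05 ]]
top [[342, 180], [326, 254], [378, 267], [394, 192]] ((360.3507080078125, 223.05697631835938), (56.20310592651367, 78.58683776855469), 12.804265975952148)
side [[423, 293], [355, 245], [341, 251], [355, 248], [356, 255], [340, 275], [291, 281], [288, 290], [301, 301], [291, 325], [316, 364], [378, 318], [421, 304]] ((349.35675048828125, 295.74139404296875), (85.87110137939453, 130.34060668945312), 60.037811279296875)
```

View pics/ctop.png

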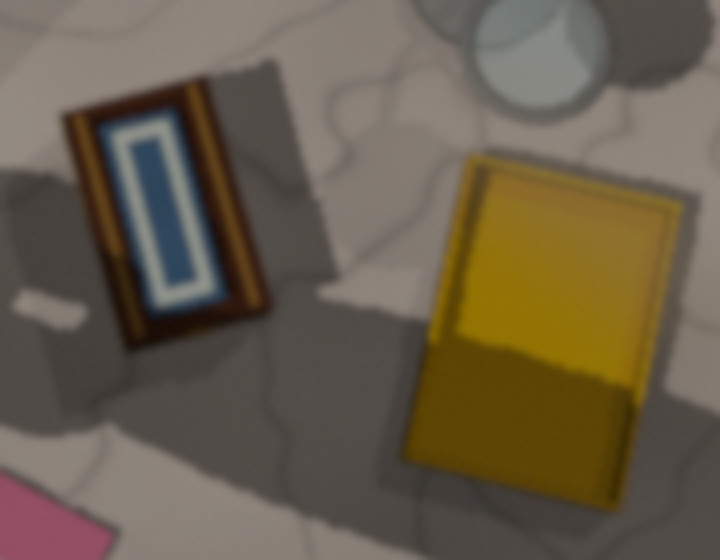

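```bash
python3 - <<'E'
from h import *
from plant import cams,ctrl
t=cams.read_camera("top");st=ctrl.get_state()
c=lambda L:np.array(L)/4+np.array([225,140])-0.375
B=c([(65,115),(207,78),(270,308),(130,350)]);C=c([(97,125),(178,107),(228,298),(150,316)])
for z in(.045,.0525,.06):
    b=onz(t,B,z);L=np.linalg.norm(b-np.roll(b,-1,0),axis=1);ax=b[1]+b[0]-b[2]-b[3]
    print(z,b.mean(0).round(4),L.round(4),np.degrees(np.arctan2(ax[1],ax[0])),(onz(t,C,z-.0015)).mean(0).round(4))
D=np.array([[342, 180], [326, 254], [378, 267], [394, 192]])
d=onz(t,D,.022);print("dish",d.round(3),d.mean(0).round(4),np.linalg.norm(d-np.roll(d,-1,0),axis=1))
ax=d[0]+d[3]-d[1]-d[2];print(np.degrees(np.arctan2(ax[1],ax[0])))
M=R.from_quat(st["tcp_rot"]).as_matrix();print(M.round(3),np.degrees(np.arctan2(M[1,0],M[0,0])))
E
```

```text
0.045 [ 0.5644 -0.0192  0.045 ] [0.0967 0.1578 0.0941 0.1606] 14.819155388368447 [ 0.5652 -0.0161  0.0435]
0.0525 [ 0.563  -0.0191  0.0525] [0.0961 0.1569 0.0936 0.1596] 14.819155388368458 [ 0.5638 -0.0161  0.051 ]
0.06 [ 0.5616 -0.019   0.06  ] [0.0955 0.1559 0.093  0.1587] 14.81915538836845 [ 0.5624 -0.016   0.0585]
dish [[ 0.602 -0.221  0.022]
 [ 0.406 -0.172  0.022]
 [ 0.372 -0.306  0.022]
 [ 0.569 -0.358  0.022]] [ 0.4871 -0.2641  0.022 ] [0.20149708 0.13740888 0.20327361 0.14103134]
-14.427053364164246
[[-0.9    0.437 -0.   ]
 [ 0.437  0.9   -0.001]
 [ 0.    -0.001 -1.   ]] 154.11388547431358
```

Call:
move_arm:
  plan: [22,-44,0,0,0,4,0,22,-44,0,0,0,4,0,22,-44,0,0,0,4,0,22,-44,0,0,0,4,0,22,-44,0,0,0,4,0,22,-44,0,0,0,4,0,22,-44,0,0,0,4,0,22,-44,-10,0,0,4,0,22,-44,-10,0,0,4,0,22,-44,-10,0,0,4,0,22,-44,-10,0,0,0.7,0,22,-44,-10,0,0,0,0]

```text
time: 1.5
eef_pos: [0.5589, 0.0782, 0.1815]
tcp_rot: [-0.129, 0.992, 0.0, 0.0]
contact_force: [0.6, 1.7, 0.8]
opening: -0.001
finger_force: 0.0
```

Call:
move_arm:
  plan: [20,-43,-15,0,0,0,0,19,-43,-15,0,0,0,0,0,0,0,0,0,0,0,0,0,0,0,0,0,0]

```text
time: 1.9
eef_pos: [0.597, -0.0068, 0.1508]
tcp_rot: [-0.128, 0.992, 0.0, -0.001]
contact_force: [-0.3, -0.4, 0.1]
opening: 0.005
finger_force: 0.0
```

```bash
python3 - <<'E'
from h import *
from plant import cams,ctrl
import pickle
s=ctrl.get_state();w=cams.read_camera("wrist");sd=cams.read_camera("side");t=cams.read_camera("top")
pickle.dump((s,w,sd,t),open("v1.pkl","wb"))
print(s["time"],s["eef_pos"],s["contact_force"],s["qpos"].round(2))
cv2.imwrite("pics/w1.png",w["color"][:,:,::-1])
E
```

```text
1.9 [ 0.59701032 -0.00676832  0.15077948] [-0.30217559 -0.39775469  0.10772526] [-0.18  0.2   1.84  0.    1.11 -2.01]
```

View pics/w1.png

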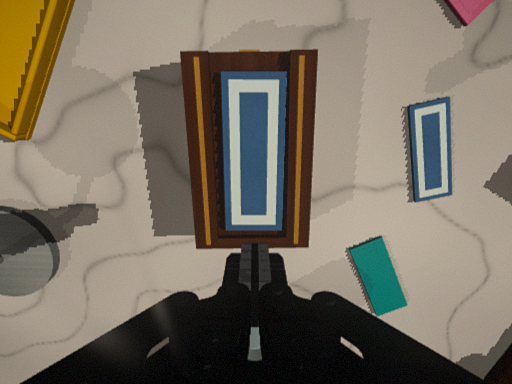

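Wrist view (image up is toward the robot): the box top corners are about (181,51), (317,50), (309,246) and (196,248). The case is at (221..287, 72..230), blue with a white frame, and larger than the one on the marble at (430,150), so the choice is confirmed. The groove's open end is at the top.

```bash
python3 - <<'E'
from h import *
import pickle
s,w,sd,t=pickle.load(open("v1.pkl","rb"))
def quad(m):
    c=max(cv2.findContours(m.astype(np.uint8),0,1)[0],key=cv2.contourArea);return c
h=cv2.cvtColor(w["color"],cv2.COLOR_RGB2HSV);g=w["color"].astype(int)
roi=np.zeros(h.shape[:2],bool);roi[40:262,170:330]=1
case=roi&(((h[...,0]>95)&(h[...,0]<120)&(h[...,1]>90))|(g.min(2)>150))
case[:60]=0;case[:,:210]=0;case[:,295:]=0;case[240:]=0
c=quad(case);print(cv2.minAreaRect(c),cv2.boundingRect(c));hull=cv2.convexHull(c);C=cv2.approxPolyDP(hull,6,True)[:,0];print(C.tolist())
wood=roi&((g[...,0]-g[...,2]>25)|(g.max(2)<60)|case);wood[248:]=0
B=cv2.approxPolyDP(cv2.convexHull(quad(wood)),6,True)[:,0];print(B.tolist())
B=np.array([(181,51),(317,50),(309,246.5),(196,248)])
for z in(.045,.05,.055,.06):
    b=onz(w,B,z,s);cc=onz(w,C,z-.0015,s);L=lambda b:np.linalg.norm(b-np.roll(b,-1,0),axis=1).round(4)
    ax=b[0]+b[1]-b[2]-b[3];ac=cc[0]
    print(z,b.mean(0).round(4),L(b),np.degrees(np.arctan2(-ax[1],-ax[0])),cc.mean(0).round(4),L(cc))
# triangulate corners vs top
Bt=np.array([(65,115),(207,78),(270,308),(130,350)])/4+np.array([225,140])-.375
o1,v1=ray(w,B,s);o2,v2=ray(t,Bt)
for i,j in((0,2),(1,3),(2,0),(3,1)):pass
for i in range(4):
    print([ (tri(o1,v1[i],o2,v2[j])[0].round(4),round(tri(o1,v1[i],o2,v2[j])[1],4)) for j in [(3-i) if 0 else {0:2,1:3,2:0,3:1}[i]]])
E
```

```text
((253.5, 150.5), (159.0, 65.0), 90.0) (221, 71, 66, 160)
[[286, 71], [281, 230], [226, 229], [221, 71]]
[[326, 40], [329, 247], [170, 247], [170, 40]]
0.045 [ 0.5672 -0.0184  0.045 ] [0.1002 0.1611 0.1019 0.1619] 15.486908238249802 [ 0.5653 -0.0167  0.0435] [0.1312 0.0489 0.1303 0.0491]
0.05 [ 0.5662 -0.0186  0.05  ] [0.0982 0.1579 0.0999 0.1586] 15.486908238249802 [ 0.5644 -0.0169  0.0485] [0.1286 0.0479 0.1277 0.0481]
0.055 [ 0.5653 -0.0188  0.055 ] [0.0962 0.1546 0.0978 0.1554] 15.486908238249805 [ 0.5634 -0.0172  0.0535] [0.126  0.047  0.1251 0.0472]
0.06 [ 0.5643 -0.019   0.06  ] [0.0942 0.1514 0.0958 0.1521] 15.486908238249805 [ 0.5625 -0.0174  0.0585] [0.1234 0.046  0.1225 0.0462]
[(array([ 0.5015, -0.0858,  0.0493]), np.float64(0.0038))]
[(array([0.4751, 0.0072, 0.0423]), np.float64(0.0036))]
[(array([0.6253, 0.0475, 0.0591]), np.float64(0.0007))]
[(array([ 0.6495, -0.0449,  0.0613]), np.float64(0.0002))]
```

Call:
move_arm:
  plan: [0,0,-22,0,0,0.3,0,0,0,-22,0,0,0,0,0,0,-18,0,0,0,0,0,0,-14,0,0,0,0,0,0,-9,0,0,0,0,0,0,-5,0,0,0,0,0,0,-2,0,0,0,0,0,0,-1,0,0,0,0,0,0,0,0,0,0,0]

```text
time: 2.95
eef_pos: [0.5977, -0.006, 0.0592]
tcp_rot: [-0.131, 0.991, -0.0, 0.001]
contact_force: [-0.2, 0.2, 0.5]
opening: 0.0
finger_force: 0.0
```

Call:
move_arm:
  plan: [0,0,-0.4,0,0,0,0,0,0,-0.4,0,0,0,0,0,0,-0.4,0,0,0,0,0,0,-0.4,0,0,0,0,0,0,-0.4,0,0,0,0,0,0,-0.4,0,0,0,0,0,0,-0.4,0,0,0,0,0,0,-0.4,0,0,0,0,0,0,-0.4,0,0,0,0]

```text
time: 3.85
eef_pos: [0.5972, -0.0059, 0.0549]
tcp_rot: [-0.131, 0.991, -0.0, 0.0]
contact_force: [-0.7, 0.9, -0.1]
opening: 0.001
finger_force: 0.0
```

Call:
move_arm:
  plan: [0,0,-0.3,0,0,0,0,0,0,-0.3,0,0,0,0,0,0,-0.3,0,0,0,0,0,0,-0.3,0,0,0,0,0,0,-0.3,0,0,0,0]

```text
time: 4.35
eef_pos: [0.5972, -0.0059, 0.0534]
tcp_rot: [-0.132, 0.991, -0.0, -0.0]
contact_force: [0.5, -0.2, -0.1]
opening: -0.002
finger_force: 0.0
```

```bash
python3 - <<'E'
from h import *
from plant import cams
sd=cams.read_camera("side")
crop(sd["color"],200,150,320,250,5,"pics/s2.png")
E
```

```text
(no output)
```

View pics/s2.png

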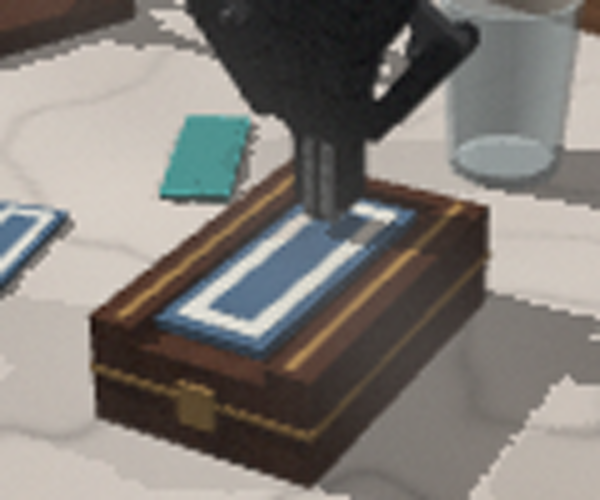

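Side crop: the fingertips at (325,215) hang just above the case. The box's near corner runs from (304,372) at the top to (312,485) on the marble, which gives its height.

```bash
python3 - <<'E'
from h import *
from scipy.optimize import brentq
import pickle
s,w,sd,t=pickle.load(open("v1.pkl","rb"))
for top,bot in(((305,376),(312,486)),((92,318),(98,418)),((488,208),(485,297))):
    f=lambda p:np.array(p)/5+[200,150]-.4
    b=onz(sd,f(bot),0)[0]
    z=brentq(lambda z:proj(sd,[b[0],b[1],z])[0,1]-f(top)[1],0,.1);print(b.round(4),z)
E
```

```text
[ 0.5052 -0.0856  0.    ] 0.050010870191475064
[0.4766 0.0085 0.    ] 0.04752250674604871
[ 0.6602 -0.042   0.    ] 0.04537304291705781
```

Call:
move_arm:
  plan: [0,0,-0.3,0,0,0,0,0,0,-0.3,0,0,0,0,0,0,-0.3,0,0,0,0,0,0,-0.3,0,0,0,0]

```text
time: 4.8
eef_pos: [0.5972, -0.0058, 0.0522]
tcp_rot: [-0.132, 0.991, 0.0, -0.0]
contact_force: [0.1, -0.2, -0.4]
opening: -0.002
finger_force: 0.0
```

Call:
move_arm:
  plan: [0,0,-0.3,0,0,0,0,0,0,-0.3,0,0,0,0,0,0,-0.3,0,0,0,0,0,0,-0.3,0,0,0,0,0,0,-0.3,0,0,0,0]

```text
time: 5.3
eef_pos: [0.5972, -0.0059, 0.0507]
tcp_rot: [-0.132, 0.991, -0.0, -0.0]
contact_force: [-1.0, 0.2, 0.2]
opening: 0.004
finger_force: 0.0
```

Call:
move_arm:
  plan: [0,0,-0.3,0,0,0,0,0,0,-0.3,0,0,0,0,0,0,-0.3,0,0,0,0]

```text
time: 5.6
eef_pos: [0.5972, -0.0058, 0.0498]
tcp_rot: [-0.132, 0.991, 0.0, 0.0]
contact_force: [0.5, -0.2, -0.5]
opening: 0.001
finger_force: 0.0
```

Call:
move_arm:
  plan: [0,0,-0.3,0,0,0,0,0,0,-0.3,0,0,0,0]

```text
time: 5.8
eef_pos: [0.5972, -0.0058, 0.0492]
tcp_rot: [-0.132, 0.991, -0.0, -0.0]
contact_force: [-0.3, -0.8, -0.6]
opening: 0.003
finger_force: 0.0
```

Call:
move_arm:
  plan: [0,0,-0.3,0,0,0,0,0,0,-0.3,0,0,0,0]

```text
time: 6.0
eef_pos: [0.5972, -0.0058, 0.0486]
tcp_rot: [-0.132, 0.991, -0.0, 0.0]
contact_force: [-0.1, 0.5, -0.6]
opening: 0.001
finger_force: 0.0
```

Call:
move_arm:
  plan: [0,0,-0.3,0,0,0,0,0,0,-0.2,0,0,0,0]

```text
time: 6.2
eef_pos: [0.5972, -0.0059, 0.0481]
tcp_rot: [-0.132, 0.991, 0.0, -0.0]
contact_force: [1.1, -0.4, -0.8]
opening: -0.002
finger_force: 0.0
```

Call:
move_arm:
  plan: [0,0,-0.2,0,0,0,0,0,0,-0.2,0,0,0,0]

```text
time: 6.4
eef_pos: [0.5972, -0.0058, 0.0477]
tcp_rot: [-0.132, 0.991, -0.0, -0.0]
contact_force: [0.7, -0.3, 0.8]
opening: 0.002
finger_force: 0.0
```

Call:
move_arm:
  plan: [0,0,-0.2,0,0,0,0,0,0,-0.2,0,0,0,0]

```text
time: 6.6
eef_pos: [0.5972, -0.0058, 0.0473]
tcp_rot: [-0.132, 0.991, 0.0, -0.0]
contact_force: [-0.6, -0.4, 0.6]
opening: 0.001
finger_force: 0.0
```

Call:
move_arm:
  plan: [0,0,-0.2,0,0,0,0,0,0,-0.2,0,0,0,0]

```text
time: 6.8
eef_pos: [0.5972, -0.0059, 0.0469]
tcp_rot: [-0.132, 0.991, -0.0, 0.0]
contact_force: [0.4, 0.4, -0.6]
opening: 0.002
finger_force: 0.0
```

Call:
move_arm:
  plan: [0,0,-0.2,0,0,0,0,0,0,-0.2,0,0,0,0]

```text
time: 7.0
eef_pos: [0.5972, -0.0059, 0.0468]
tcp_rot: [-0.132, 0.991, 0.0, -0.0]
contact_force: [-1.9, 0.2, 2.3]
opening: -0.004
finger_force: 1.6
```

Call:
move_arm:
  plan: [0,0,-0.2,0,0,0,0,0,0,-0.1,0,0,0,0,0,0,0,0,0,0,0]

```text
time: 7.3
eef_pos: [0.5973, -0.0059, 0.0469]
tcp_rot: [-0.132, 0.991, -0.0, -0.0]
contact_force: [-2.8, 0.7, 4.5]
opening: -0.002
finger_force: 2.6
```

Call:
move_arm:
  plan: [0,0,-0.2,0,0,0,0,0,0,-0.2,0,0,0,0,0,0,0,0,0,0,0]

```text
time: 7.6
eef_pos: [0.5974, -0.0059, 0.0469]
tcp_rot: [-0.132, 0.991, -0.0, -0.0]
contact_force: [-2.9, -0.2, 6.8]
opening: -0.003
finger_force: 3.4
```

Call:
move_arm:
  plan: [0,0,-0.2,0,0,0,0,0,0,-0.15,0,0,0,0,-0.5,-0.13,0,0,0,0,0,-1,-0.26,0,0,0,0,0,-1,-0.26,0,0,0,0,0,-1,-0.26,0,0,0,0,0]

```text
time: 8.2
eef_pos: [0.5956, -0.0069, 0.0468]
tcp_rot: [-0.131, 0.991, -0.001, 0.002]
contact_force: [2.1, 0.6, 5.3]
opening: 0.001
finger_force: 2.7
```

Call:
move_arm:
  plan: [0,0,-0.2,0,0,0,0,0,0,-0.2,0,0,0,0,0,0,-0.1,0,0,0,0,-0.5,-0.13,0,0,0,0,0,-1,-0.26,0,0,0,0,0,-1,-0.26,0,0,0,0,0,-1,-0.26,0,0,0,0,0,-1,-0.26,0,0,0,0,0]

```text
time: 9.0
eef_pos: [0.5917, -0.0083, 0.0468]
tcp_rot: [-0.131, 0.991, -0.001, 0.003]
contact_force: [3.1, 0.6, 5.6]
opening: 0.003
finger_force: 3.2
```

```bash
cat > look.py <<'E'
from h import *
from plant import cams,ctrl
import sys
Z=.0438 # case mid z from touch; top .0468
ax=np.array([np.cos(np.radians(15.1)),np.sin(np.radians(15.1)),0])
box=np.array([.5665,-.0185,0])
for n in("side","top","wrist"):
    s=ctrl.get_state();d=cams.read_camera(n)
    h=cv2.cvtColor(d["color"],cv2.COLOR_RGB2HSV)
    m=((h[...,0]>95)&(h[...,0]<120)&(h[...,1]>90)).astype(np.uint8)
    m=cv2.morphologyEx(m,cv2.MORPH_CLOSE,np.ones((3,3)))
    for c in cv2.findContours(m,0,1)[0]:
        if cv2.contourArea(c)<60: continue
        p=onz(d,c[:,0],.0468,s if n=="wrist" else None)
        r=(p-box)@ax
        if abs(p[:,1].mean()+.03)<.06 and .4<p[:,0].mean()<.65:
            print(n,"along box x from %.4f to %.4f"%(r.min(),r.max()),"mean",p.mean(0).round(4))
s=ctrl.get_state();print(s["time"],s["eef_pos"],s["contact_force"])
E
python3 look.py
```

```text
wrist along box x from -0.0565 to 0.0239 mean [ 0.5489 -0.0221  0.0468]
wrist along box x from -0.0721 to 0.0519 mean [ 0.5438 -0.0236  0.0468]
9.15 [ 0.5916065  -0.00835886  0.04682716] [2.45096549 0.9688466  6.22937383]
```

Call:
move_arm:
  plan: [-0.5,-0.13,-0.15,0,0,0,0,-1,-0.26,-0.15,0,0,0,0,-1.5,-0.4,0,0,0,0,0,-1.5,-0.4,0,0,0,0,0,-1.5,-0.4,0,0,0,0,0,-1.5,-0.4,0,0,0,0,0,-1.5,-0.4,0,0,0,0,0,-1.5,-0.4,0,0,0,0,0]

```text
time: 9.95
eef_pos: [0.5816, -0.0113, 0.0469]
tcp_rot: [-0.131, 0.991, -0.001, 0.004]
contact_force: [2.1, -0.2, 6.6]
opening: -0.004
finger_force: 3.5
```

```bash
python3 look.py
```

```text
wrist along box x from -0.0671 to 0.0134 mean [ 0.5388 -0.0251  0.0468]
wrist along box x from -0.0823 to 0.0420 mean [ 0.5338 -0.0267  0.0468]
10.1 [ 0.58141629 -0.01128285  0.04685389] [2.22636098 1.11403153 7.60510446]
```

Call:
move_arm:
  plan: [-1.5,-0.4,0,0,0,0,0,-1.5,-0.4,0,0,0,0,0,-2,-0.55,0,0,0,0,0,-2,-0.55,0,0,0,0,0,-2,-0.55,0,0,0,0,0,-2,-0.55,0,0,0,0,0,-2,-0.55,0,0,0,0,0,-2,-0.55,0,0,0,0,0,-2,-0.55,0,0,0,0,0,-2,-0.55,0,0,0,0,0]

```text
time: 11.1
eef_pos: [0.5626, -0.0165, 0.0468]
tcp_rot: [-0.131, 0.991, -0.001, 0.004]
contact_force: [2.5, 0.7, 7.0]
opening: -0.002
finger_force: 3.6
```

```bash
python3 look.py
```

```text
side along box x from -0.0831 to -0.0334 mean [ 0.5068 -0.0305  0.0468]
wrist along box x from -0.0869 to -0.0064 mean [ 0.5198 -0.0305  0.0468]
wrist along box x from -0.1021 to 0.0216 mean [ 0.5145 -0.032   0.0468]
11.25 [ 0.56237907 -0.01655522  0.04682846] [2.90117905 0.12347116 8.73865548]
```

Call:
move_arm:
  plan: [-2,-0.55,0,0,0,0,0,-2,-0.55,0,0,0,0,0,-2,-0.55,0,0,0,0,0,-2,-0.55,0,0,0,0,0,-2,-0.55,0,0,0,0,0,-2,-0.55,0,0,0,0,0,-2,-0.55,0,0,0,0,0,-2,-0.55,0,0,0,0,0]

```text
time: 12.05
eef_pos: [0.5466, -0.0209, 0.0468]
tcp_rot: [-0.131, 0.991, -0.001, 0.004]
contact_force: [3.4, 0.8, 7.9]
opening: 0.001
finger_force: 3.6
```

```bash
python3 look.py
```

```text
side along box x from -0.0993 to -0.0387 mean [ 0.4944 -0.034   0.0468]
wrist along box x from -0.1035 to -0.0230 mean [ 0.5038 -0.035   0.0468]
wrist along box x from -0.1183 to 0.0070 mean [ 0.4991 -0.0365  0.0468]
12.2 [ 0.54643066 -0.02100621  0.04683672] [2.11317749 0.00835627 7.35249851]
```

Call:
move_arm:
  plan: [-2,-0.55,0,0,0,0,0,-2,-0.55,0,0,0,0,0,-2,-0.55,0,0,0,0,0,-2,-0.55,0,0,0,0,0,-1.5,-0.4,0,0,0,0,0,-1,-0.26,0,0,0,0,0,-0.5,-0.13,0,0,0,0,0,0,0,0.5,0,0,0,0,0,0,0.5,0,0,0,0,0,0,1,0,0,0,0,0,0,2,0,0,0,0,0,0,5,0,0,0,0]

```text
time: 13.4
eef_pos: [0.5305, -0.0229, 0.052]
tcp_rot: [-0.132, 0.991, 0.001, -0.003]
contact_force: [0.4, -0.3, 0.3]
opening: 0.0
finger_force: 0.0
```

```bash
python3 look.py
```

```text
side along box x from -0.1122 to -0.0421 mean [ 0.49   -0.0358  0.0468]
wrist along box x from -0.1154 to -0.0338 mean [ 0.4916 -0.0386  0.0468]
wrist along box x from -0.1307 to -0.0048 mean [ 0.4879 -0.0394  0.0468]
13.55 [ 0.53209775 -0.02318881  0.05332607] [ 0.79703688 -0.43543859 -0.18181142]
```

Call:
move_arm:
  plan: [0,0,15,0,0,0,0,0,0,25,0,0,0,0,-10,-3,25,0,0,0,85,-20,-7,10,0,0,0,85,-20,-7,0,0,0,0,85,-17,-6,0,0,0,0,85,0,0,0,0,0,0,85,0,0,0,0,0,0,85]

```text
time: 14.35
eef_pos: [0.4662, -0.0464, 0.1295]
tcp_rot: [-0.131, 0.991, -0.0, 0.001]
contact_force: [-0.3, -0.9, 0.1]
opening: 0.99
finger_force: 0.0
```

```bash
python3 look.py; python3 - <<'E'
from h import *
from plant import cams,ctrl
import pickle
s=ctrl.get_state();w=cams.read_camera("wrist");t=cams.read_camera("top")
pickle.dump((s,w,t),open("v2.pkl","wb"))
cv2.imwrite("pics/w2.png",w["color"][:,:,::-1])
E
```

```text
side along box x from -0.1122 to -0.0334 mean [ 0.4921 -0.0351  0.0468]
wrist along box x from -0.1314 to -0.0019 mean [ 0.4986 -0.0363  0.0468]
14.5 [ 0.46651785 -0.04625159  0.1290781 ] [ 0.19329712  0.20723802 -0.16418087]
```

View pics/w2.png

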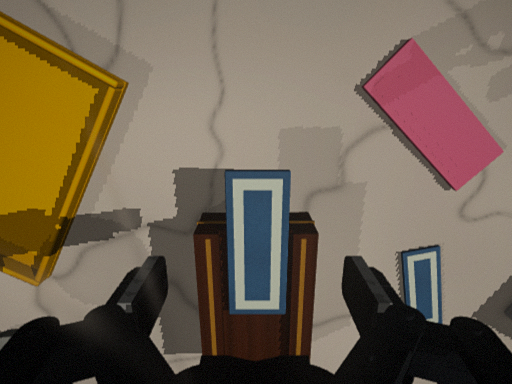

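Wrist view: the case now overhangs the box. Its front edge is at row 170 (columns 226–291) and its rear at row 313. The box's top front edge is at about row 234 and the open fingers straddle it at the bottom.

```bash
python3 - <<'E'
from h import *
import pickle
s,w,t=pickle.load(open("v2.pkl","rb"))
h=cv2.cvtColor(w["color"],cv2.COLOR_RGB2HSV)
m=((h[...,0]>95)&(h[...,0]<120)&(h[...,1]>90)).astype(np.uint8);m[:,:215]=0;m[:,300:]=0
c=max(cv2.findContours(m,0,1)[0],key=cv2.contourArea)
C=cv2.approxPolyDP(cv2.convexHull(c),5,True)[:,0];print(C.tolist())
p=onz(w,C,.0468,s);print(p.round(4))
cc,(a,b),_=cv2.minAreaRect((onz(w,c[:,0],.0468,s)[:,:2]*1000).astype(np.float32));print(cc,a,b,_)
e=onz(w,[(197,234),(316,234)],.0483,s);print("box edge",e.round(4))
M=R.from_quat(s["tcp_rot"]).as_matrix();print("tool heading",np.degrees(np.arctan2(M[1,0],M[0,0])),s["eef_pos"])
E
```

```text
[[227, 170], [289, 171], [284, 313], [229, 312]]
[[ 0.4454 -0.0743  0.0468]
 [ 0.4339 -0.0292  0.0468]
 [ 0.558   0.0046  0.0468]
 [ 0.5697 -0.0425  0.0468]]
(501.8553161621094, -35.44841766357422) 129.39373779296875 49.89263916015625 15.181821823120117
box edge [[ 0.5022 -0.0851  0.0483]
 [ 0.4773  0.0067  0.0483]]
tool heading -164.86416843721113 [ 0.46651785 -0.04625159  0.1290781 ]
```

Call:
move_arm:
  plan: [-1,1,-20,0,0,0,85,0,0,-22,0,0,0,85,0,0,-20,0,0,0,85,0,0,-15,0,0,0,85,0,0,-10,0,0,0,85,0,0,-5,0,0,0,85,0,0,-1.6,0,0,0,85,0,0,0,0,0,0,85,0,0,0,0,0,0,70,0,0,0,0,0,0,60,0,0,0,0,0,0,55]
  newtons: 40

```text
time: 15.7
eef_pos: [0.4651, -0.0454, 0.0356]
tcp_rot: [-0.132, 0.991, -0.0, 0.0]
contact_force: [-0.1, 0.2, -0.1]
opening: 0.645
finger_force: 0.0
```

Call:
move_arm:
  plan: [0,0,0,0,0,0,50,0,0,0,0,0,0,45,0,0,0,0,0,0,40,0,0,0,0,0,0,35,0,0,0,0,0,0,35]
  newtons: 80

```text
time: 16.2
eef_pos: [0.4649, -0.0454, 0.0358]
tcp_rot: [-0.132, 0.991, -0.0, -0.0]
contact_force: [-2.0, 0.5, 5.4]
opening: 0.555
finger_force: 81.2
```

```bash
python3 - <<'E'
from h import *
from plant import cams,ctrl
sd=cams.read_camera("side")
crop(sd["color"],170,150,310,260,5,"pics/s3.png")
print(ctrl.get_state()["contact_force"])
E
```

```text
[-2.49788475  0.30392167  5.49785919]
```

View pics/s3.png

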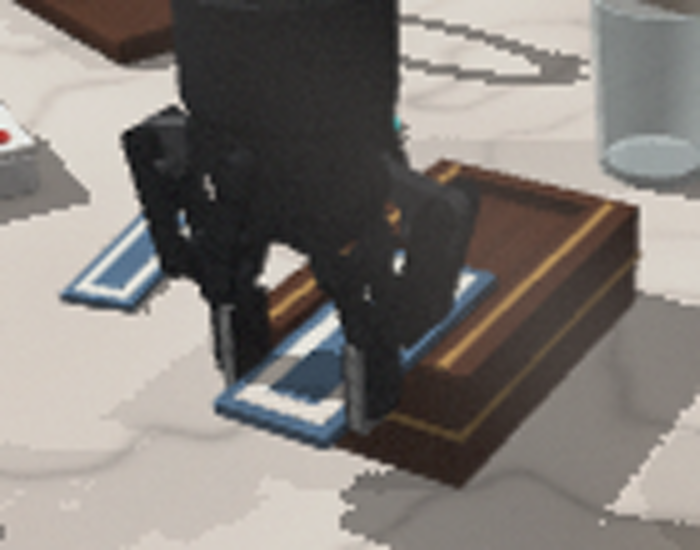

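Side crop: the fingertips at (232,375) and (370,425) pinch the overhanging case by its sides, just outside the box.

Call:
move_arm:
  plan: [0,0,1,0,0,0,30,0,0,2,0,0,0,30,0,0,3,0,0,0,30,0,0,5,0,0,0,30,0,0,8,0,0,0,30,0,0,10,0,0,0,30,0,0,10,0,0,0,30,0,0,8,0,0,0,30,0,0,5,0,0,0,30,0,0,3,0,0,0,30,0,0,0,0,0,0,30]
  newtons: 100

```text
time: 17.35
eef_pos: [0.465, -0.0454, 0.0905]
tcp_rot: [-0.132, 0.991, -0.0, 0.0]
contact_force: [0.5, -0.4, -1.6]
opening: 0.543
finger_force: 102.6
```

```bash
python3 - <<'E'
from h import *
from plant import cams,ctrl
s=ctrl.get_state();w=cams.read_camera("wrist");sd=cams.read_camera("side");t=cams.read_camera("top")
print(s["time"],s["eef_pos"],s["contact_force"],s["wrist_torque"],s["opening"],s["finger_force"])
a=sd["color"][100:340,150:450];b=cv2.resize(w["color"],(400,300))
a=cv2.resize(a,(400,320));im=np.zeros((320,800,3),np.uint8);im[:,:400]=a;im[:300,400:]=b
cv2.imwrite("pics/l.png",im[:,:,::-1])
# dish inner corners from top view
h=cv2.cvtColor(t["color"],cv2.COLOR_RGB2HSV)
m=((h[...,0]>18)&(h[...,0]<32)&(h[...,1]>150)).astype(np.uint8)
c=max(cv2.findContours(m,0,1)[0],key=cv2.contourArea);print(cv2.minAreaRect((onz(t,c[:,0],.022)[:,:2]*1000).astype(np.float32)))
E
```

```text
17.35 [ 0.46495844 -0.04538023  0.09054798] [ 0.45467849 -0.41359798 -1.58270854] [-0.04310072  0.10326699 -0.01746661] 0.5434514588981798 102.61759757995605
((488.07489013671875, -265.0753479003906), (145.24037170410156, 206.64791870117188), 76.0237808227539)
```

View pics/l.png

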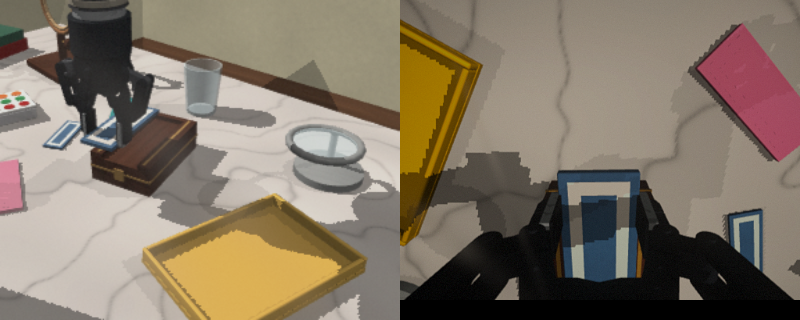

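Left panel: the case is lifted and level, clear of the box. The dish is at (255,260) and empty. In the right panel (wrist) both pads are on the case's sides.

Call:
move_arm:
  plan: [-0.5,-7,0,0,0,-1,30,-1,-14,0,0,0,-2,30,-1.3,-21,0,0,0,-3,30,-1.3,-21,0,0,0,-3,30,-1.3,-21,0,0,0,-3,30,-1.3,-21,0,0,0,-3,30,-1.3,-21,0,0,0,-3,30,-1.3,-21,0,0,0,-3,30,-1.3,-21,0,0,0,-3,30,-1.3,-21,0,0,0,-3,30,-1,-15,0,0,0,-1.5,30,-0.4,-6.6,0,0,0,-0.9,30]

```text
time: 18.7
eef_pos: [0.4511, -0.2579, 0.09]
tcp_rot: [0.126, 0.992, -0.0, 0.0]
contact_force: [0.3, 0.7, -1.7]
opening: 0.547
finger_force: 102.7
```

Call:
move_arm:
  plan: [0,0,-5,0,0,0,30,0,0,-10,0,0,0,30,0,0,-10,0,0,0,30,0,0,-5,0,0,0,30,0,0,-2,0,0,0,30,0,0,0,0,0,0,30,0,0,0,0,0,0,30]

```text
time: 19.4
eef_pos: [0.4517, -0.2559, 0.0583]
tcp_rot: [0.124, 0.992, -0.0, 0.0]
contact_force: [-0.3, 0.1, -2.1]
opening: 0.545
finger_force: 102.7
```

```bash
python3 - <<'E'
from h import *
from plant import cams,ctrl
s=ctrl.get_state();w=cams.read_camera("wrist");t=cams.read_camera("top")
print(s["time"],s["eef_pos"],s["contact_force"],s["opening"],s["finger_force"])
cv2.imwrite("pics/d.png",w["color"][:,:,::-1])
h=cv2.cvtColor(w["color"],cv2.COLOR_RGB2HSV)
m=((h[...,0]>16)&(h[...,0]<34)&(h[...,1]>150)).astype(np.uint8);ys,xs=np.where(m);print(xs.min(),xs.max(),ys.min(),ys.max())
h=cv2.cvtColor(t["color"],cv2.COLOR_RGB2HSV)
M=R.from_quat(s["tcp_rot"]).as_matrix();print(np.degrees(np.arctan2(M[1,0],M[0,0])))
E
```

```text
19.4 [ 0.45171045 -0.25589476  0.05830298] [-0.26131626  0.06172003 -2.12188275] 0.545418519216501 102.72273302078247
12 511 122 383
165.73530136446894
```

View pics/d.png

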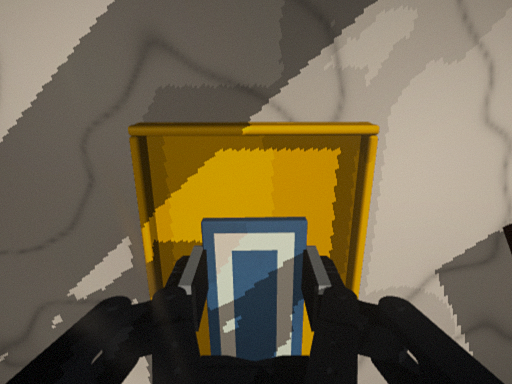

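Wrist view: the dish's near wall spans columns 131–378 (middle 254). The case spans 203–307 (middle 255), so it is centred and aligned.

Call:
move_arm:
  plan: [0,0,-6,0,0,0,30,0,0,-12,0,0,0,30,0,0,-12,0,0,0,30,0,0,-9,0,0,0,30,0,0,-5,0,0,0,30,0,0,-3,0,0,0,30,0,0,-1,0,0,0,30,0,0,0,0,0,0,30]

```text
time: 20.3
eef_pos: [0.4516, -0.2561, 0.0102]
tcp_rot: [0.124, 0.992, -0.0, 0.0]
contact_force: [0.5, -0.0, -2.0]
opening: 0.548
finger_force: 102.7
```

Call:
move_arm:
  plan: [0,0,-0.5,0,0,0,30,0,0,-0.5,0,0,0,30,0,0,-0.5,0,0,0,30,0,0,-0.5,0,0,0,30]

```text
time: 20.7
eef_pos: [0.4515, -0.256, 0.0082]
tcp_rot: [0.124, 0.992, -0.0, 0.0]
contact_force: [0.0, 0.2, -1.6]
opening: 0.546
finger_force: 102.7
```

Call:
move_arm:
  plan: [0,0,-0.4,0,0,0,30,0,0,-0.4,0,0,0,30,0,0,-0.4,0,0,0,30]

```text
time: 21.0
eef_pos: [0.4514, -0.2559, 0.0068]
tcp_rot: [0.124, 0.992, -0.0, -0.0]
contact_force: [0.3, 0.1, -1.4]
opening: 0.548
finger_force: 102.7
```

Call:
move_arm:
  plan: [0,0,-0.4,0,0,0,30,0,0,-0.4,0,0,0,30,0,0,-0.4,0,0,0,30]

```text
time: 21.3
eef_pos: [0.4514, -0.2559, 0.0056]
tcp_rot: [0.124, 0.992, 0.0, -0.0]
contact_force: [-0.1, 0.3, -1.7]
opening: 0.544
finger_force: 102.7
```

Call:
move_arm:
  plan: [0,0,-0.4,0,0,0,30,0,0,-0.4,0,0,0,30]

```text
time: 21.5
eef_pos: [0.4514, -0.2559, 0.0048]
tcp_rot: [0.124, 0.992, -0.0, -0.0]
contact_force: [0.9, -1.2, -1.9]
opening: 0.547
finger_force: 102.7
```

Call:
move_arm:
  plan: [0,0,-0.3,0,0,0,30,0,0,-0.3,0,0,0,30]

```text
time: 21.7
eef_pos: [0.4514, -0.2559, 0.0042]
tcp_rot: [0.124, 0.992, -0.0, -0.0]
contact_force: [-0.2, 0.1, -2.0]
opening: 0.544
finger_force: 102.7
```

Call:
move_arm:
  plan: [0,0,-0.4,0,0,0,30,0,0,-0.4,0,0,0,30]

```text
time: 21.9
eef_pos: [0.4515, -0.256, 0.0039]
tcp_rot: [0.124, 0.992, 0.0, -0.0]
contact_force: [-1.9, 1.0, 4.0]
opening: 0.542
finger_force: 105.9
```

Call:
move_arm:
  plan: [0,0,-0.3,0,0,0,30,0,0,-0.3,0,0,0,30]

```text
time: 22.1
eef_pos: [0.4515, -0.256, 0.0038]
tcp_rot: [0.124, 0.992, 0.0, -0.0]
contact_force: [-3.4, 4.2, 9.0]
opening: 0.545
finger_force: 108.4
```

Contact on the dish floor. By my figures the tips touch with the case about 3 mm up, so I'll ease off and tip its far end down slightly, so it does not drop on release.

Call:
move_arm:
  plan: [0,0,0.6,0,0,0,30,0,0,0.6,0,0,0,30,0,0,0,0.1,0.4,0,30,0,0,0,0.1,0.4,0,30,0,0,0,0,0,0,30]

```text
time: 22.6
eef_pos: [0.4515, -0.256, 0.004]
tcp_rot: [0.124, 0.992, 0.001, -0.007]
contact_force: [-1.2, 0.0, 0.2]
opening: 0.546
finger_force: 103.7
```

```bash
python3 - <<'E'
from h import *
from plant import cams,ctrl
s=ctrl.get_state();print(s["time"],s["eef_pos"],s["contact_force"],s["wrist_torque"])
d=cams.read_camera("side")
crop(d["color"],230,215,410,345,4,"pics/s4.png")
E
```

```text
22.6 [ 0.45151406 -0.25599359  0.00396452] [-1.19585923  0.00708398  0.15467118] [0.02427492 0.12624702 0.03655188]
```

View pics/s4.png

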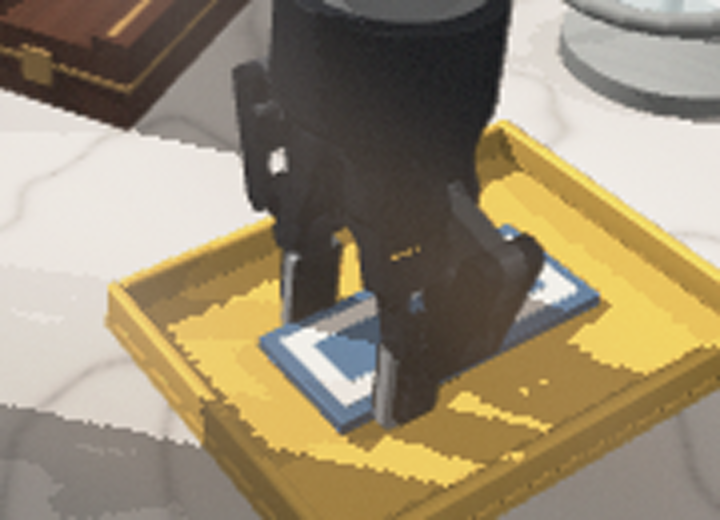

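Side crop: the case lies over the dish floor with both fingertips at its bottom edge, and the far end looks almost down.

Call:
move_arm:
  plan: [0,0,0.3,0.1,0.4,0,30,0,0,0,0.1,0.4,0,30,0,0,0,0,0,0,30]

```text
time: 22.95
eef_pos: [0.4516, -0.256, 0.0044]
tcp_rot: [0.124, 0.992, 0.002, -0.014]
contact_force: [-0.5, -0.9, -1.0]
opening: 0.544
finger_force: 102.8
```

```bash
python3 -c "
from plant import ctrl
s=ctrl.get_state();print(s['eef_pos'],s['contact_force'],s['wrist_torque'])"
```

```text
[ 0.45158353 -0.2560347   0.00437926] [-0.53612288 -0.90415728 -0.99977699] [-0.00184347 -0.0233931  -0.01305318]
```

The moment has fallen to zero, so the far end is resting on the floor. Now I ease the grip and open slowly.

Call:
move_arm:
  plan: [0,0,0,0,0,0,44,0,0,0,0,0,0,45,0,0,0,0,0,0,46,0,0,0,0,0,0,46.5,0,0,0,0,0,0,47,0,0,0,0,0,0,47.5,0,0,0,0,0,0,48,0,0,0,0,0,0,49,0,0,0,0,0,0,50,0,0,0,0,0,0,53,0,0,0,0,0,0,58,0,0,0,0,0,0,62]
  newtons: 20

```text
time: 24.15
eef_pos: [0.4516, -0.256, 0.0046]
tcp_rot: [0.124, 0.992, 0.002, -0.014]
contact_force: [-0.3, -0.6, 0.4]
opening: 0.726
finger_force: 0.0
```

Released with zero force. I'll raise straight up, then check.

Call:
move_arm:
  plan: [0,0,2,0,0,0,64,0,0,5,0,0,0,64,0,0,12,0,0,0,64,0,0,25,0,0,0,64,0,0,35,0,0,0,64,0,0,40,0,0,0,64,0,0,40,0,0,0,64,-10,40,20,0,0,0,64,0,45,0,0,0,0,64,0,45,0,0,0,0,64,0,45,0,0,0,0,64,0,40,0,0,0,0,64]

```text
time: 25.35
eef_pos: [0.4411, -0.0391, 0.1847]
tcp_rot: [0.124, 0.992, 0.002, -0.013]
contact_force: [1.3, 0.7, -0.5]
opening: 0.748
finger_force: 0.0
```

```bash
python3 - <<'E'
from h import *
from plant import cams,ctrl
d=cams.read_camera("side");s=ctrl.get_state();print(s["time"],s["eef_pos"],s["contact_force"])
crop(d["color"],110,140,430,380,2.5,"pics/s5.png")
E
```

```text
25.4 [ 0.44049607 -0.03446658  0.18428884] [-0.28446136  3.07764838 -1.06413031]
```

View pics/s5.png

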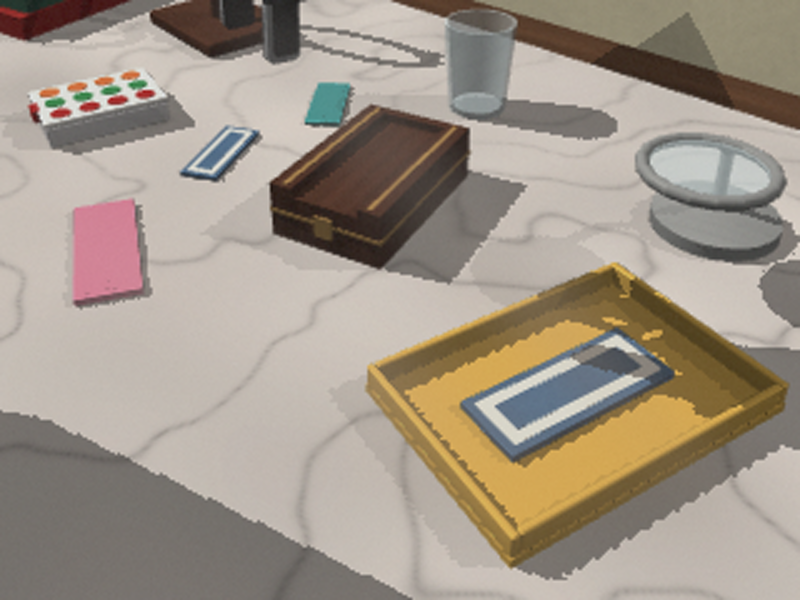

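The side view shows the case lying flat, face up, in the dish at (567,395), with the bystanders where they were and the gripper clear.

```bash
python3 -c "
from plant import order
print(order.sign_off())"
```

```text
the job is handed in; nothing more can be done
None
```

The needle case was slid out, pinched and lifted without falling, and now lies flat, blue-and-white face up, in the yellow dish; the arm is clear and I handed the job in at about 25 s, with no verdict shown.

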